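# Close up the figure drawer and the lidded box

### The job

The painting session is over: with your fingertips, push the drawer that holds the painted figures fully home, and push the hinged lid of the wooden box down until it lies flat shut. Do it gently, so that no figure falls over and nothing slams, and leave the drawer with the paint pots open as it is. Only push: do not pick up or disturb anything standing in the drawers, in the box or on the bench.

Things in the scene. Friction and masses are not known exactly. Their poses are not given: they have to be found in the camera images.
- figs: the unit whose drawer holds the two painted figures: oak unit with one drawer, 200 deep (x) x 170 wide (y) x 95 high, fixed; origin: centre of its underside; front face 100 mm from the origin towards its own -x, the drawer slides out along its -x. Drawer floor 22 mm above the bench. The left-to-right order of both units and the box varies
- figs_drawer0 (a joint): opening of the figure drawer (m): 0 fully home; starts 0.06 to 0.10 out. Pushing it takes about 1 N plus 4 N per m/s; it stops dead at 0 and stays where it is left
- figs_drawer0_handle (a point): figure drawer: middle of the horizontal bar handle (11 thick, 85 long along the unit's y), 35 mm before the drawer's face, 57 mm above the bench; shut, it lies at x = -135 mm, y = 0 in the unit's frame. The face is 15 thick, 164 wide, its top 82 mm above the bench; the drawer's walls behind it are lower (73 mm)
- pots: the unit whose drawer holds the two paint pots, same build as the other: oak unit with one drawer, 200 deep (x) x 170 wide (y) x 95 high, fixed; origin: centre of its underside; front face 100 mm from the origin towards its own -x, the drawer slides out along its -x. Drawer floor 22 mm above the bench
- pots_drawer0 (a joint): opening of the paint-pot drawer (m), starts 0.06 to 0.10 out; to be left as it is
- pots_drawer0_handle (a point): paint-pot drawer: middle of the horizontal bar handle (11 thick, 85 long along the unit's y), 35 mm before the drawer's face, 57 mm above the bench; shut, it lies at x = -135 mm, y = 0 in the unit's frame. The face is 15 thick, 164 wide, its top 82 mm above the bench; the drawer's walls behind it are lower (73 mm)
- box: open oak box, 170 x 170 x 75 high, walls 6, fixed to the bench; its centre lies 70 mm from this origin towards -x of its own frame (so it spans x from -155 to +15 mm, y from -85 to +85 mm); origin on the bench. Its lid is hinged on the far (+x) rim
- lid (a joint): angle of the box's lid (rad): 0 flat shut on the rim, grows as the free (near, -x) edge rises; starts 0.5 to 1.1. The hinge is stiff: the lid stays where it is left; pushing its free edge down takes about 1.5 to 3 N
- lid_hinge (a point): middle of the lid's hinge line, 75.5 mm above the bench, on the underside of the lid, at x = +15 mm in the box's frame; turns with the lid: its -x axis runs along the lid to the free edge, its z axis is the lid's outer face normal, its y axis the hinge line
- lid_edge (a point): middle of the lid's free edge, on the outer (upper) face, 170 mm from the hinge; the lid is 170 wide, 8 thick, with a finger lip 50 wide sticking 6 mm out of the middle of the edge and 2 mm above the face
- fig_a: painted war-game figure, 40 mm tall (44 to the spear tip) on a round base of 25 mm diameter, about 40 g, easily tipped; origin: centre of the base's underside, z up; stands loose in the figure drawer
- fig_b: painted war-game figure, 40 mm tall (44 to the spear tip) on a round base of 25 mm diameter, about 40 g, easily tipped; origin: centre of the base's underside, z up; stands loose in the figure drawer
- fig_c: painted war-game figure, 40 mm tall (44 to the spear tip) on a round base of 25 mm diameter, about 40 g, easily tipped; origin: centre of the base's underside, z up; stands loose in the box with the lid
- fig_d: painted war-game figure, 40 mm tall (44 to the spear tip) on a round base of 25 mm diameter, about 40 g, easily tipped; origin: centre of the base's underside, z up; stands loose in the box with the lid
- fig_e: painted war-game figure, 40 mm tall (44 to the spear tip) on a round base of 25 mm diameter, about 40 g, easily tipped; origin: centre of the base's underside, z up; a bystander on the bench in front of the box
- pot_a: screw-top paint pot, 28 diameter, 42 tall, loose in the paint-pot drawer; origin: centre of underside
- pot_b: like pot_a, in the same drawer
- jar: small jar with a paper label, 32 diameter, 50 tall, bystander on the bench in front of the box; origin: centre of underside
- glue: white glue bottle, 34 diameter, 85 tall, bystander nearer the robot; origin: centre of underside
- brushpot: white pot with brushes, 44 diameter, 85 tall with the brushes, bystander nearer the robot; origin: centre of underside
Things that resemble listed ones, but are neither listed nor needed, are in the scene too. Leave any blue look-alike of the pot_b alone.

How it is judged:
By the outcome, as a careful person would: the job done as asked, in the order asked, and still so for the second after the job is handed in, with the robot touching nothing.
It also fails if it takes over 56 s, if anything falls off the work surface, if the arm or the gripper's body presses on something with over 40 N, if the wrist force passes 120 N, or if a joint passes its speed limit or range.

### The arm

A 6-joint arm with a two-finger parallel gripper is mounted at the origin on the work surface. World frame = base frame: x ahead of the robot, y to its left, z up, the work surface at z = 0. Lengths are in mm, angles in rad, forces in N, time in s.
With the tool pointing down it reaches from about 350 to 775 mm from the base axis. Payload 7.3 kg.
Tool frame: the origin (TCP) lies at the very end of the fingers, on their centre line; the grasp point (between the pads) lies 19 mm behind it; z points along the fingers, y is the line along which they close (so a half turn about z gives the same grasp; the last joint's range is limited). The gripper opens to 92 mm and grips with 3 to 60 N. Pads are 19 mm wide; open, the fingers measure 130 mm over their backs; the gripper's body (75 mm by 190 mm) begins 47 mm behind the grasp point.
Start: joints at [0.969, 0.342, 1.524, -0, 1.275, -0.146], TCP at [231.086, 471.432, 190.041] pointing down, gripper open.
Joint ranges: [-2.53, 2.53], [-0.77, 2.02], [0.04, 2.7], [-1, 4.14], [0.28, 2.66], [-3.11, 3.11]. Speed limits (rad/s): [2.57, 2.57, 3.14, 3.14, 3.14, 3.14].

### API

Orientations are given as [roll, pitch, yaw] about the fixed x, y, z axes, in that order (R = Rz(yaw) Ry(pitch) Rx(roll)).
In Python, from plant import bot gives the robot as it stands.
- The arm moves only by the tool jog_arm, never from a script. Its argument "targets" is a list of rows, each an object with "xyz": the shift along the tool's x, y, z as a fraction of full scale, a list of three; "spin": the turn about the tool's z as a fraction of full scale. In form: [{"xyz": [x, y, z], "spin": spin}, ...]. A call has exactly 10 rows; each row shifts and turns the commanded pose from where the row before left it, along the tool's axes as they then stand; what a row does not reach is not made up. Full scale, the value 1, is 80 mm for a shift and 0.1 rad for a turn. A row lasts 1/8 s, in which the tool goes at most 62.5 mm and 10.7 degrees, less where a joint would pass 70% of its speed; a pose out of reach is approached as far as the arm can. A call with a number of a shift or a turn outside -1 to 1 is refused whole. A call with a gripper value outside its range is refused whole. "gripper" is the opening in per cent of the stroke, from 0 (shut) to 100 (fully open), set as the call begins (left out, the last holds). The fingers move at their own pace and stop on an object; the grip force is fixed at half the most. Time passes only in rows, so rows that do not move let the fingers close, or fill a call up. It gives the time, the measured TCP pose, the force, the opening and the grip force at its end, in the units of the state.
- bot.get_obs(): the state, without advancing time (a new reading comes with each control period).
- bot.capture(name): name is "side" or "top"; returns the picture (384x512x3 uint8, blue, green, red); there is no depth.
- bot.get_calibration(name): a dict with "vfov" (degrees; the focal length in pixels is half the picture's height over the tangent of half this angle, whatever the lens; pixels are square), "cx", "cy" (the principal point, pixels), "k1" (the pictures are not rectified: a ray, as slopes to the right and down, at radius r is drawn at 1 + k1 r^2 times it, then the intrinsics apply), "eye" and "rotation" of the camera in the world. Camera axes: x right, y down, z forward; pixel columns grow to the right and rows downward; lengths in mm; the calibration is good to about 2 mm. A picture is of the moment at which its call begins. get_calibration takes no time and is no camera call.
- bot.close_job(): hands the job in; it is judged then, once.
The state is a dict: "time": time; "joint_positions": joint angles; "dq": joint speeds; "tau": joint torques, N m; "tool_pos": TCP position; "tcp_rot": TCP orientation; "contact_force": force on the tool from outside, world axes, zero at the start; "moment": the same for the moment, N m; "grip_width": finger opening in mm; "finger_force": force on a finger pad.
Only numpy, scipy, OpenCV 4.12 (cv2) and the standard library are available. Lean on these libraries where they do the work, as an engineer would, in place of code of your own. Each camera call takes 0.05 s, during which the arm holds its last target. There are 200 camera calls.

## Working session

There is one attempt and no reset: what is moved stays moved. The work goes in short steps, Python scripts to look and compute and a tool call to move; the robot and the scene stay as the last step left them, time stands still between calls to the robot, and variables do not carry over. Pictures are saved under pics/ and viewed, at most 10 in all, crops included, and the job is handed in when it is done.

Besides the shell and the picture viewer there is one more tool, called after "Emit:" as name(argument=value, ...), one argument or row to a line, values as JSON. jog_arm: Moves the arm, as the interface text tells. Shift numbers are shares of 80 mm and turn numbers shares of 0.1 rad, none past 1 either way. Its arguments: {"type":"object","properties":{"targets":{"type":"array","items":{"type":"object","properties":{"xyz":{"type":"array","items":{"type":"number"}},"spin":{"type":"number"}}}},"gripper":{"type":"number"}},"required":["targets"]}

```bash
ls; mkdir -p pics
python3 - <<'E'
from plant import bot
import cv2,numpy as np
for n in("top","side"):
    cv2.imwrite(f"pics/{n}0.png",cv2.resize(bot.capture(n),(800,600),interpolation=cv2.INTER_CUBIC)); print(bot.get_calibration(n))
o=bot.get_obs();print(o["time"],o["tool_pos"],o["tcp_rot"],o["contact_force"],o["grip_width"])
E
```

```text
pics
{'vfov': 49.48723695014368, 'cx': 254.2964413463882, 'cy': 195.61654067158042, 'k1': 0.03609517007531548, 'eye': array([379.29260549, -12.47384018, 964.11212889]), 'rotation': array([-2.96891566,  0.01071326, -1.59428835])}
{'vfov': 42.316774095214456, 'cx': 251.5004643277983, 'cy': 183.7954784356655, 'k1': -0.1451885779713712, 'eye': array([ 306.74237346, -749.31613683,  763.01884949]), 'rotation': array([-2.28949628, -0.00717178, -0.32678578])}
0.1 [230.83859865 471.08085824 189.42543894] [-3.14024164e+00 -1.97953787e-04  2.68578584e+00] [-0.32754412 -0.83177596  0.1435496 ] 92.01155971494595
```

View pics/top0.png

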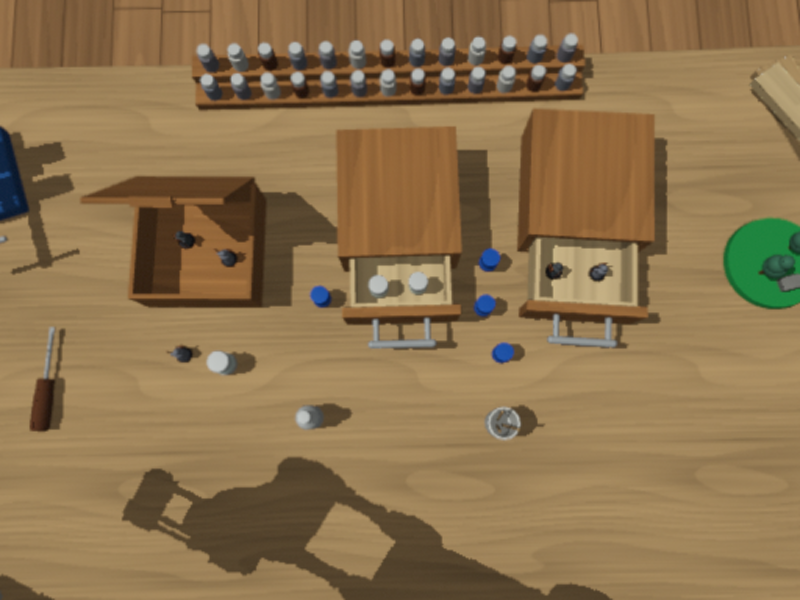

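View pics/side0.png

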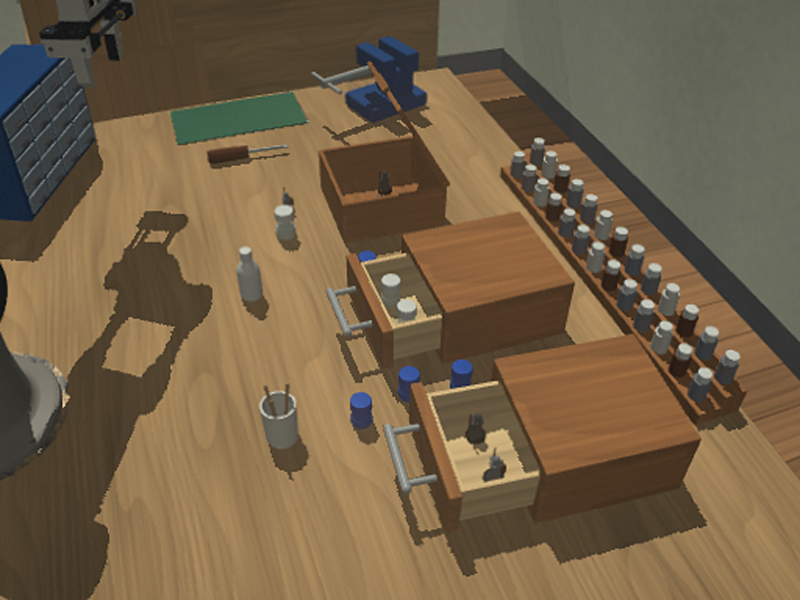

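The figure drawer could be confused with two others: the right drawer (handle near 582,341 at 800 px scale), which holds two dark figures, and the middle one (402,344), which holds white pots. The box on the left (200,245), with its lid standing up, is the only lid. By the description I choose the right drawer, and I'll check it in a crop.

```bash
cat > h.py <<'E'
from plant import bot
import cv2,numpy as np
from scipy.spatial.transform import Rotation as R
def cam(n):
    c=bot.get_calibration(n); f=192/np.tan(np.radians(c["vfov"]/2))
    return c,f,R.from_euler("xyz",c["rotation"]).as_matrix()
def ray(n,u,v):
    c,f,M=cam(n); d=np.array([(u-c["cx"])/f,(v-c["cy"])/f]); s=d.copy()
    for _ in range(20): s=d/(1+c["k1"]*(s@s))
    return c["eye"],M@np.r_[s,1]
def at(n,u,v,z):
    e,d=ray(n,u,v); return e+d*(z-e[2])/d[2]
def proj(n,p):
    c,f,M=cam(n); q=M.T@(np.array(p)-c["eye"]); s=q[:2]/q[2]; s=s*(1+c["k1"]*(s@s)); return s*f+[c["cx"],c["cy"]]
E
python3 - <<'E'
from h import *
a=bot.capture("top");b=bot.capture("side")
A=cv2.resize(a[60:240,325:425],None,fx=3.3,fy=3.3,interpolation=cv2.INTER_CUBIC)
B=cv2.resize(a[100:245,40:180],None,fx=3.3,fy=3.3,interpolation=cv2.INTER_CUBIC)
C=np.zeros((600,800,3),np.uint8);C[:A.shape[0],:A.shape[1]]=A;C[:B.shape[0],335:335+B.shape[1]]=B
cv2.imwrite("pics/c1.png",C)
cv2.imwrite("pics/c2.png",cv2.resize(b[30:180,180:330],None,fx=4,fy=4,interpolation=cv2.INTER_CUBIC))
s=.64
for nm,u,v,z in [("h figs L",550,340,57),("h figs R",615,343,57),("unit front L",520,237+9,95),("front R",652,243,95),("back L",533,111,95),("back R",654,115,95),
 ("h pots L",370,344,57),("h pots R",435,344,57),("box nearL",131,300,75),("box nearR",256,301,75),("e",182,353,20),("jar",222,362,50),("glue",308,415,85),("brush",503,424,60),("bl1",503,352,42),("bl2",485,305,42),("bl3",320,296,42)]:
    print(nm,at("top",u*s,v*s,z).round(0))
E
```

```text
h figs L [ 484. -218.   57.]
h figs R [ 477. -308.   57.]
unit front L [ 610. -177.   95.]
front R [ 609. -356.   95.]
back L [ 807. -206.   95.]
back R [ 795. -375.   95.]
h pots L [484.  33.  57.]
h pots R [482. -58.  57.]
box nearL [552. 362.  75.]
box nearR [546. 190.  75.]
e [482. 308.  20.]
jar [465. 242.  50.]
glue [388. 116.  85.]
brush [ 370. -146.   60.]
bl1 [ 470. -154.   42.]
bl2 [ 538. -132.   42.]
bl3 [557. 105.  42.]
```

View pics/c1.png

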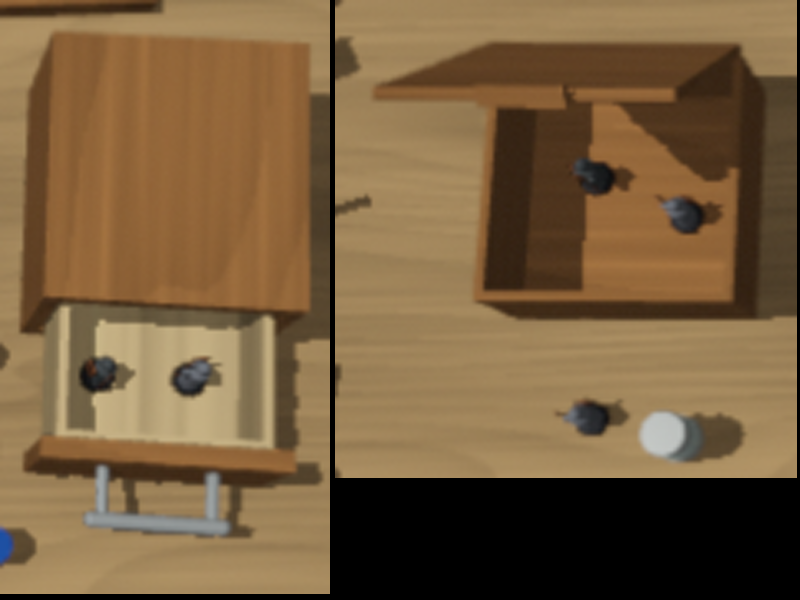

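View pics/c2.png

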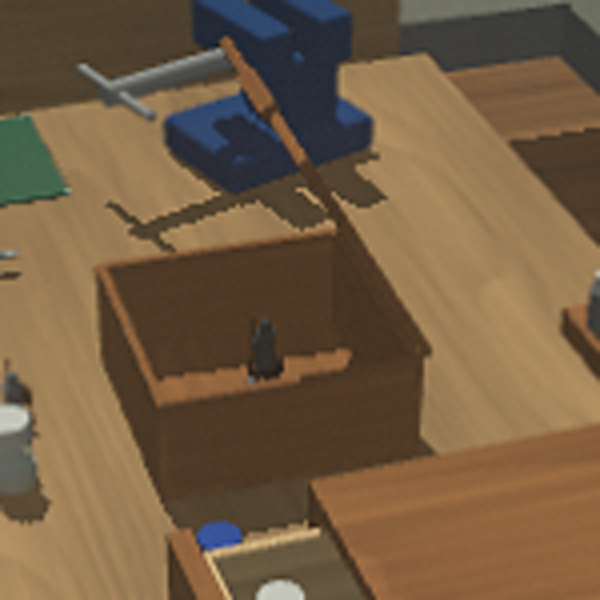

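Crop confirms it: the right drawer (crop handle 86..229, ~523) holds two dark figures. The lid's free edge is at crop (374..677, 94). I'll fit poses next.

Run:
```python
from h import *
from scipy.optimize import least_squares
Ta=lambda x,y:np.array([x/3.3+325,y/3.3+60]); Tb=lambda x,y:np.array([(x-335)/3.3+40,y/3.3+100]); S=lambda x,y:np.array([x/4+180,y/4+30])
def rot(p,t): c,s=np.cos(t[2]),np.sin(t[2]); return np.array([t[0]+c*p[0]-s*p[1],t[1]+s*p[0]+c*p[1],p[2]])
# unit: x,y,yaw,open
m=[(Ta(45,298),lambda t:[-100,85,95]),(Ta(308,313),lambda t:[-100,-85,95]),(Ta(53,33),lambda t:[100,85,95]),(Ta(310,43),lambda t:[100,-85,95]),
 (Ta(86,520),lambda t:[-135-t[3],42.5,57]),(Ta(229,527),lambda t:[-135-t[3],-42.5,57])]
def res(t): return np.concatenate([proj("top",rot(f(t),t))-u for u,f in m])
r=least_squares(res,[710,-270,0,80],x_scale=[10,10,.1,10]);t=r.x;print("figs",t.round(3),r.fun.round(1)); print("handle",rot([-135-t[3],0,57],t))
def L(s,n,y,a): return [15-s*np.cos(a)+n*np.sin(a)*1, y, 75.5+s*np.sin(a)+n*np.cos(a)]
m=[("top",Tb(475,293),lambda t:[-155,85,75]),("top",Tb(738,299),lambda t:[-155,-85,75]),
 ("top",Tb(374,92),lambda t:L(170,8,85,t[3])),("top",Tb(680,92),lambda t:L(170,8,-85,t[3])),
 ("top",Tb(490,43),lambda t:L(0,8,85,t[3])),("top",Tb(740,45),lambda t:L(0,8,-85,t[3])),
 ("side",S(98,268),lambda t:[-155,85,75]),("side",S(160,402),lambda t:[-155,-85,75]),("side",S(430,350),lambda t:L(0,8,-85,t[3]))]
def res(t): return np.concatenate([proj(c,rot(f(t),t))-u for c,u,f in m])
r=least_squares(res,[700,270,0,1],x_scale=[10,10,.1,.3]);t=r.x;print("box",t.round(3),r.fun.round(1)); print("lid_edge",rot(L(170,8,0,t[3]),t),"shut",rot(L(170,8,0,0),t))
for s in("top","side"): print([proj(s,rot(L(170,8,y,t[3]),t)).round(0) for y in(85,-85)])
```

```text
figs [ 7.10637e+02 -2.82638e+02 -8.60000e-02  9.61890e+01] [-0.3  3.2  0.4  3.1  0.1 -3.6 -0.2 -3.   1.9 -0.1 -2.   0.2]
handle [ 480.3079366  -262.72353041   57.        ]
box [ 7.08274e+02  2.76912e+02 -2.50000e-02  1.02900e+00] [-0.1  1.6 -1.2 -0.2 -0.3 -0.  -0.5  0.2  0.1 -1.1  0.8 -1.5 -1.  -0.2
 -0.6  1.7  1.2  1.3]
lid_edge [642.53621993 278.57639058 225.30642476] shut [553.32393761 280.83553809  83.5       ]
[array([ 51., 128.]), array([144., 128.])]
[array([235.,  40.]), array([256.,  71.])]
```

Poses check out; the fitted depth residual suggests the carcass front is 15 mm back because of the drawer face, and the handle measurement itself is direct. I start with closed fingers and go over to the figure drawer's handle at (480,-263).

Emit:
jog_arm(
  targets=[
    {"xyz":[0,0,0],"spin":-0.92},
    {"xyz":[0,0,0],"spin":-0.92},
    {"xyz":[0,0,0],"spin":-0.92},
    {"xyz":[0,0,0],"spin":-0.92},
    {"xyz":[-0.47,-0.27,0],"spin":0},
    {"xyz":[-0.47,-0.27,0],"spin":0},
    {"xyz":[-0.47,-0.27,0],"spin":0},
    {"xyz":[-0.47,-0.27,0],"spin":0},
    {"xyz":[-0.47,-0.27,0],"spin":0},
    {"xyz":[-0.47,-0.27,0],"spin":0},
  ],
  gripper=0,
)

```text
time: 1.45
tool_pos: [445.4, 321.6, 189.9]
tcp_rot: [-3.142, -0.0, 3.054]
contact_force: [1.3, 0.9, -0.1]
grip_width: 1.0
finger_force: 0.0
```

Emit:
jog_arm(
  targets=[
    {"xyz":[-0.05,-0.6,0],"spin":0},
    {"xyz":[-0.05,-0.6,0],"spin":0},
    {"xyz":[-0.05,-0.6,0],"spin":0},
    {"xyz":[-0.05,-0.6,0],"spin":0},
    {"xyz":[-0.05,-0.6,0],"spin":0},
    {"xyz":[-0.05,-0.6,0],"spin":0},
    {"xyz":[-0.05,-0.6,0],"spin":0},
    {"xyz":[-0.05,-0.6,0],"spin":0},
    {"xyz":[-0.05,-0.6,0],"spin":0},
    {"xyz":[-0.05,-0.6,0],"spin":0},
  ],
)

```text
time: 2.7
tool_pos: [442.0, -160.7, 190.0]
tcp_rot: [3.141, 0.0, 3.054]
contact_force: [0.7, -0.5, -0.0]
grip_width: 0.7
finger_force: 0.0
```

Emit:
jog_arm(
  targets=[
    {"xyz":[-0.05,-0.41,0],"spin":0},
    {"xyz":[-0.05,-0.41,0],"spin":0},
    {"xyz":[-0.05,-0.41,0],"spin":0},
    {"xyz":[0,0,0.3],"spin":0},
    {"xyz":[0,0,0.3],"spin":0},
    {"xyz":[0,0,0.3],"spin":0},
    {"xyz":[0,0,0.3],"spin":0},
    {"xyz":[0,0,0.3],"spin":0},
    {"xyz":[0,0,0.27],"spin":0},
    {"xyz":[0,0,0],"spin":0},
  ],
)

```text
time: 3.95
tool_pos: [444.5, -257.4, 47.0]
tcp_rot: [3.139, -0.003, 3.054]
contact_force: [0.1, -1.5, 0.2]
grip_width: 0.3
finger_force: 0.0
```

Run:
```python
from h import *
a=bot.capture("top");b=bot.capture("side")
C=np.hstack([cv2.resize(a[140:260,300:430],(400,370)),cv2.resize(b[230:350,220:350],(400,370))])
cv2.imwrite("pics/c3.png",C);o=bot.get_obs();print(o["tool_pos"],o["contact_force"],o["joint_positions"])
```

```text
[ 445.78673082 -258.35799167   48.83927533] [-0.31681207  0.12942134  0.91991039] [-6.74149828e-01  4.84599118e-01  1.73784098e+00  1.27234515e-04
  9.18835040e-01 -2.15722410e+00]
```

View pics/c3.png

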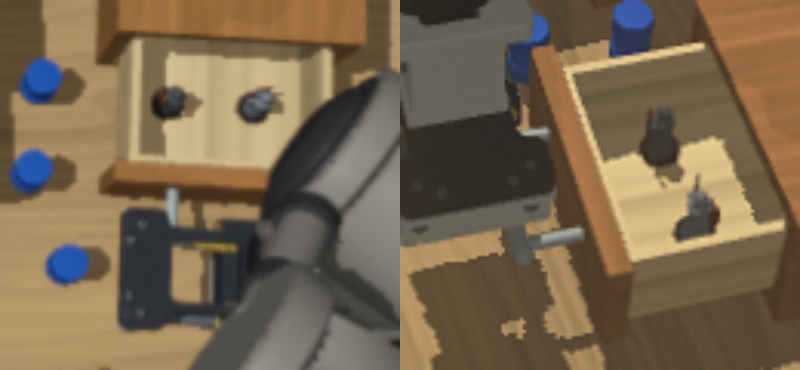

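The figures stand (crop 170,102 and 258,103) and the fingers are in front of the handle. I'll push slowly along -tool x.

Emit:
jog_arm(
  targets=[
    {"xyz":[-0.04,0,0],"spin":0},
    {"xyz":[-0.04,0,0],"spin":0},
    {"xyz":[-0.04,0,0],"spin":0},
    {"xyz":[-0.03,0,0],"spin":0},
    {"xyz":[-0.03,0,0],"spin":0},
    {"xyz":[-0.03,0,0],"spin":0},
    {"xyz":[-0.03,0,0],"spin":0},
    {"xyz":[-0.03,0,0],"spin":0},
    {"xyz":[-0.03,0,0],"spin":0},
    {"xyz":[-0.03,0,0],"spin":0},
  ],
)

```text
time: 5.3
tool_pos: [472.0, -260.5, 48.4]
tcp_rot: [3.141, 0.0, 3.054]
contact_force: [0.2, 0.0, 0.2]
grip_width: 0.5
finger_force: 0.0
```

Emit:
jog_arm(
  targets=[
    {"xyz":[-0.03,0,0],"spin":0},
    {"xyz":[-0.03,0,0],"spin":0},
    {"xyz":[-0.04,0,0],"spin":0},
    {"xyz":[-0.04,0,0],"spin":0},
    {"xyz":[-0.04,0,0],"spin":0},
    {"xyz":[-0.04,0,0],"spin":0},
    {"xyz":[-0.04,0,0],"spin":0},
    {"xyz":[-0.04,0,0],"spin":0},
    {"xyz":[-0.04,0,0],"spin":0},
    {"xyz":[-0.04,0,0],"spin":0},
  ],
)

```text
time: 6.55
tool_pos: [502.3, -263.2, 48.4]
tcp_rot: [3.142, 0.0, 3.054]
contact_force: [-0.2, -1.1, 0.8]
grip_width: 0.4
finger_force: 0.0
```

Emit:
jog_arm(
  targets=[
    {"xyz":[-0.04,0,0],"spin":0},
    {"xyz":[-0.04,0,0],"spin":0},
    {"xyz":[-0.04,0,0],"spin":0},
    {"xyz":[-0.04,0,0],"spin":0},
    {"xyz":[-0.04,0,0],"spin":0},
    {"xyz":[-0.04,0,0],"spin":0},
    {"xyz":[-0.04,0,0],"spin":0},
    {"xyz":[-0.04,0,0],"spin":0},
    {"xyz":[-0.03,0,0],"spin":0},
    {"xyz":[-0.02,0,0],"spin":0},
  ],
)

```text
time: 7.8
tool_pos: [531.7, -265.7, 48.4]
tcp_rot: [3.141, 0.0, 3.054]
contact_force: [-0.1, -0.2, -0.2]
grip_width: 0.7
finger_force: 0.0
```

Run:
```python
from h import *
a=bot.capture("top");b=bot.capture("side")
C=np.hstack([cv2.resize(a[120:240,300:430],(400,370)),cv2.resize(b[200:350,220:383],(400,370))])
cv2.imwrite("pics/c4.png",C);o=bot.get_obs();print(o["tool_pos"],o["contact_force"])
```

```text
[ 531.74104675 -265.77177406   48.38596807] [ 0.25319739 -0.45566866  0.22899676]
```

View pics/c4.png

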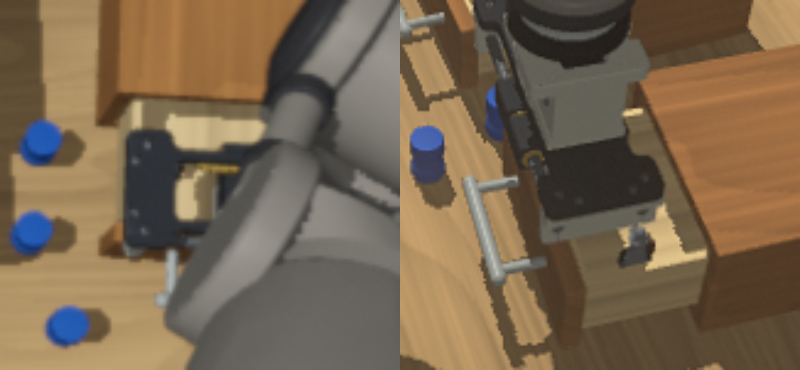

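Run:
```python
from h import *
b=bot.capture("side")
C=cv2.resize(b[150:350,200:467],None,fx=3,fy=3,interpolation=cv2.INTER_CUBIC)
o=bot.get_obs();p=o["tool_pos"]
for dz in (0,66,120):
    u=(proj("side",p+[0,0,dz])-[200,150])*3; print(dz,u,proj("top",p+[0,0,dz])); cv2.circle(C,tuple(int(q) for q in u),4,(0,0,255),1)
for y in(-42,42):
    u=proj("side",[480-.086*y,-263+y,57]); print(u,(u-[200,150])*3); cv2.circle(C,tuple(int(q) for q in (u-[200,150])*3),4,(0,255,0),1)
cv2.imwrite("pics/c5.png",C[:600,:800]);print(o["joint_positions"],o["grip_width"])
```

```text
0 [243.86211867 422.52442954] [371.23950685 196.06097049]
66 [249.6613289  351.28456837] [379.77456801 190.59409984]
120 [254.84600933 286.73493188] [387.79059199 185.46252937]
[263.30562818 313.09040342] [189.91688453 489.27121025]
[243.67874761 276.65923288] [131.03624284 379.97769864]
[-5.92447091e-01  6.06036314e-01  1.50728454e+00  1.16054165e-04
  1.02834896e+00 -2.07558931e+00] 0.8728249998743141
```

View pics/c5.png

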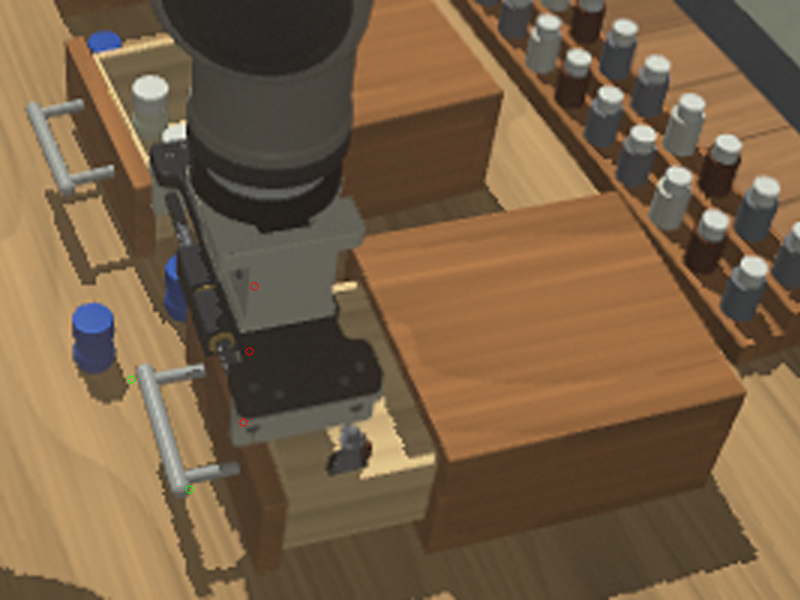

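Run:
```python
from h import *
def tri(t,s):
    e1,d1=ray("top",*t);e2,d2=ray("side",*s)
    k=np.linalg.lstsq(np.c_[d1,-d2],e2-e1,rcond=None)[0]; a,b=e1+k[0]*d1,e2+k[1]*d2; return ((a+b)/2).round(0),np.linalg.norm(a-b).round(1)
T=lambda x,y:(x/3.077+300,y/3.083+120); S=lambda x,y:(x/3+200,y/3+150)
print("body +y near",tri(T(125,245),S(152,150)),"body +y far",tri(T(127,132),S(190,140)))
print("handle L",tri(T(165,300),S(147,372)))
print("blue pot top (1st)",tri(T(67,325),S(93,313)))
a=bot.capture("top");b=bot.capture("side")
C=np.hstack([cv2.resize(a[100:260,310:410],None,fx=3.6,fy=3.6,interpolation=cv2.INTER_CUBIC),cv2.resize(b[190:350,240:360],None,fx=3.6,fy=3.6,interpolation=cv2.INTER_CUBIC)])
p=bot.get_obs()["tool_pos"];Rm=R.from_euler("xyz",bot.get_obs()["tcp_rot"]).as_matrix()
for c in [(sx*37.5,sy*95,-66) for sx in(-1,1) for sy in(-1,1)]:
    q=p+Rm@np.array(c);print(q.round(0),proj("top",q).round(0),proj("side",q).round(0))
    u=(proj("top",q)-[310,100])*3.6;v=(proj("side",q)-[240,190])*3.6+[360,0]
    for w in(u,v): cv2.circle(C,tuple(int(k) for k in w),4,(0,0,255),1)
cv2.imwrite("pics/c6.png",C)
```

```text
body +y near (array([ 505., -169.,  190.]), np.float64(3.1)) body +y far (array([ 550., -170.,  195.]), np.float64(43.2))
handle L (array([ 485., -221.,   61.]), np.float64(2.6))
blue pot top (1st) (array([ 471., -154.,   45.]), np.float64(3.7))
[ 561. -364.  114.] [427. 176.] [323. 309.]
[ 577. -174.  114.] [334. 170.] [288. 224.]
[ 486. -357.  114.] [427. 212.] [277. 318.]
[ 503. -168.  114.] [333. 206.] [248. 231.]
```

View pics/c6.png

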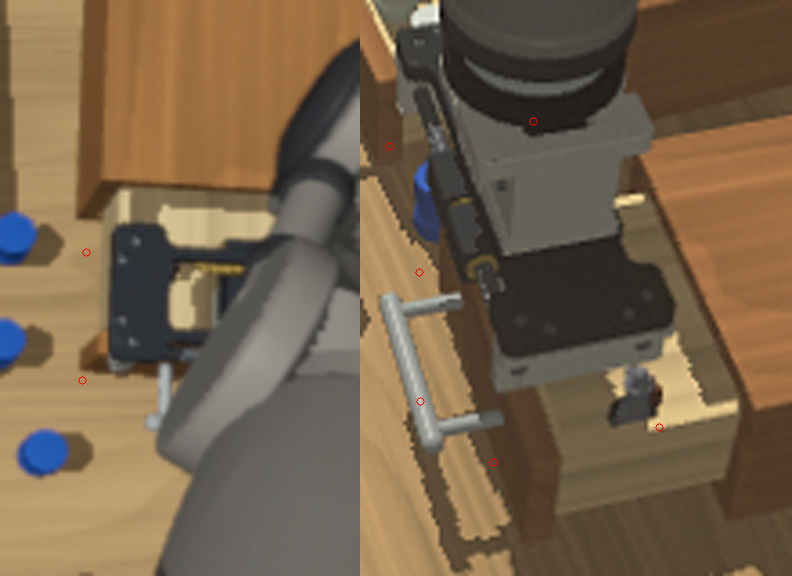

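The pictures show the drawer has not moved. The gripper body's edge triangulates at z≈190 and sits about 36 mm higher than the reported TCP implies, so the fingers passed above the drawer face. I'll retreat the way I came, then check the true tip height.

Emit:
jog_arm(
  targets=[
    {"xyz":[0.12,0,0],"spin":0},
    {"xyz":[0.12,0,0],"spin":0},
    {"xyz":[0.12,0,0],"spin":0},
    {"xyz":[0.12,0,0],"spin":0},
    {"xyz":[0.12,0,0],"spin":0},
    {"xyz":[0.12,0,0],"spin":0},
    {"xyz":[0.12,0,0],"spin":0},
    {"xyz":[0.12,0,0],"spin":0},
    {"xyz":[0.12,0,0],"spin":0},
    {"xyz":[0.03,0,0],"spin":0},
  ],
)

```text
time: 9.3
tool_pos: [442.5, -257.9, 48.4]
tcp_rot: [3.141, -0.0, 3.053]
contact_force: [0.2, -0.1, 0.1]
grip_width: 0.5
finger_force: 0.0
```

Emit:
jog_arm(
  targets=[
    {"xyz":[0,0,0.05],"spin":0},
    {"xyz":[0,0,0.05],"spin":0},
    {"xyz":[0,0,0.05],"spin":0},
    {"xyz":[0,0,0.05],"spin":0},
    {"xyz":[0,0,0.05],"spin":0},
    {"xyz":[0,0,0.05],"spin":0},
    {"xyz":[0,0,0.05],"spin":0},
    {"xyz":[0,0,0.05],"spin":0},
    {"xyz":[0,0,0.05],"spin":0},
    {"xyz":[0,0,0],"spin":0},
  ],
)

```text
time: 10.55
tool_pos: [443.0, -257.8, 12.1]
tcp_rot: [3.141, -0.001, 3.054]
contact_force: [-0.1, -0.3, 0.7]
grip_width: 0.4
finger_force: 0.0
```

Run:
```python
from h import *
a=bot.capture("top");b=bot.capture("side")
C=np.hstack([cv2.resize(a[140:260,300:430],(400,370),interpolation=cv2.INTER_CUBIC),cv2.resize(b[200:330,200:341],(400,370),interpolation=cv2.INTER_CUBIC)])
cv2.imwrite("pics/c7.png",C);o=bot.get_obs();print(o["time"],o["tool_pos"],o["contact_force"])
```

```text
10.65 [ 443.17027949 -257.97688232   12.40684634] [ 0.16877465  0.01076272 -0.3633691 ]
```

View pics/c7.png

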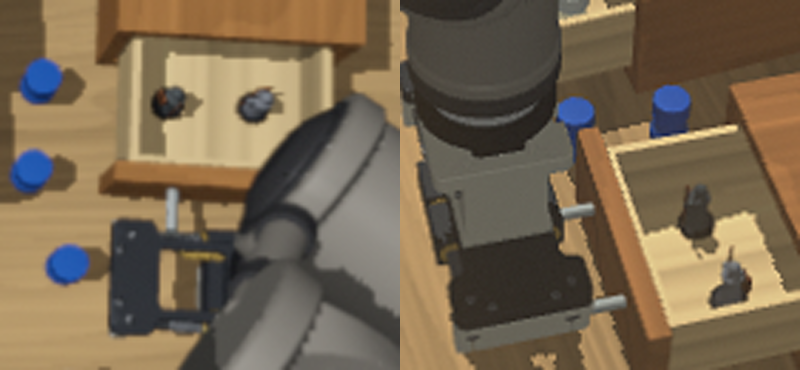

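Both figures still stand (crop 170,102 and 258,103; 695,210 and 732,285 in the side view), and there is no contact at reported z=12. That fits a TCP height reading about 36 mm low. I'll push again and track the figures by template match.

```bash
cat > track.py <<'E'
from h import *
b=bot.capture("side")
import os
if not os.path.exists("ref.npy"): np.save("ref.npy",b)
r=np.load("ref.npy")
# side-view drawer patch: figures
for nm,(u,v) in {"figA":(304,274),"figB":(317,300)}.items():
    t=r[v-12:v+12,u-9:u+9]; m=cv2.matchTemplate(b[v-60:v+40,u-30:u+90],t,cv2.TM_CCOEFF_NORMED); _,s,_,l=cv2.minMaxLoc(m)
    print(nm,"score",round(s,2),"shift",l[0]-21,l[1]-48)
o=bot.get_obs();print(o["time"],o["tool_pos"].round(1),o["contact_force"].round(1))
E
python3 track.py
```

```text
figA score 1.0 shift 0 0
figB score 1.0 shift 0 0
10.7 [ 443.2 -258.    12.5] [-0.2  0.2 -1.1]
```

Emit:
jog_arm(
  targets=[
    {"xyz":[-0.04,0,0],"spin":0},
    {"xyz":[-0.04,0,0],"spin":0},
    {"xyz":[-0.04,0,0],"spin":0},
    {"xyz":[-0.03,0,0],"spin":0},
    {"xyz":[-0.03,0,0],"spin":0},
    {"xyz":[-0.03,0,0],"spin":0},
    {"xyz":[-0.03,0,0],"spin":0},
    {"xyz":[-0.03,0,0],"spin":0},
    {"xyz":[-0.03,0,0],"spin":0},
    {"xyz":[-0.03,0,0],"spin":0},
  ],
)

```text
time: 11.95
tool_pos: [469.4, -260.3, 12.4]
tcp_rot: [3.141, -0.0, 3.054]
contact_force: [-1.4, -0.5, -0.0]
grip_width: 0.1
finger_force: 0.5
```

Emit:
jog_arm(
  targets=[
    {"xyz":[-0.03,0,0],"spin":0},
    {"xyz":[-0.03,0,0],"spin":0},
    {"xyz":[-0.03,0,0],"spin":0},
    {"xyz":[-0.03,0,0],"spin":0},
    {"xyz":[-0.03,0,0],"spin":0},
    {"xyz":[-0.03,0,0],"spin":0},
    {"xyz":[-0.03,0,0],"spin":0},
    {"xyz":[-0.03,0,0],"spin":0},
    {"xyz":[-0.03,0,0],"spin":0},
    {"xyz":[-0.03,0,0],"spin":0},
  ],
)

```text
time: 13.2
tool_pos: [493.5, -262.4, 12.4]
tcp_rot: [3.141, 0.0, 3.054]
contact_force: [-0.7, -0.7, -0.4]
grip_width: 0.5
finger_force: 0.5
```

```bash
python3 track.py
```

```text
figA score 0.89 shift 15 -3
figB score 0.75 shift 15 -3
13.25 [ 493.9 -262.5   12.5] [-0.3 -0.1 -1. ]
```

The drawer is moving with the figures upright. I'll continue, then slow down near home.

Emit:
jog_arm(
  targets=[
    {"xyz":[-0.03,0,0],"spin":0},
    {"xyz":[-0.03,0,0],"spin":0},
    {"xyz":[-0.03,0,0],"spin":0},
    {"xyz":[-0.03,0,0],"spin":0},
    {"xyz":[-0.03,0,0],"spin":0},
    {"xyz":[-0.03,0,0],"spin":0},
    {"xyz":[-0.03,0,0],"spin":0},
    {"xyz":[-0.03,0,0],"spin":0},
    {"xyz":[-0.03,0,0],"spin":0},
    {"xyz":[-0.03,0,0],"spin":0},
  ],
)

```text
time: 14.5
tool_pos: [517.4, -264.5, 12.4]
tcp_rot: [3.142, 0.0, 3.054]
contact_force: [-1.7, 0.4, 0.2]
grip_width: 0.2
finger_force: 0.5
```

Emit:
jog_arm(
  targets=[
    {"xyz":[-0.03,0,0],"spin":0},
    {"xyz":[-0.03,0,0],"spin":0},
    {"xyz":[-0.03,0,0],"spin":0},
    {"xyz":[-0.03,0,0],"spin":0},
    {"xyz":[-0.03,0,0],"spin":0},
    {"xyz":[-0.03,0,0],"spin":0},
    {"xyz":[-0.03,0,0],"spin":0},
    {"xyz":[-0.02,0,0],"spin":0},
    {"xyz":[-0.02,0,0],"spin":0},
    {"xyz":[-0.02,0,0],"spin":0},
  ],
)

```text
time: 15.75
tool_pos: [538.9, -266.4, 12.4]
tcp_rot: [3.142, 0.0, 3.054]
contact_force: [-0.9, 0.0, -0.7]
grip_width: 0.5
finger_force: 0.5
```

Emit:
jog_arm(
  targets=[
    {"xyz":[-0.02,0,0],"spin":0},
    {"xyz":[-0.02,0,0],"spin":0},
    {"xyz":[-0.015,0,0],"spin":0},
    {"xyz":[-0.015,0,0],"spin":0},
    {"xyz":[-0.015,0,0],"spin":0},
    {"xyz":[-0.01,0,0],"spin":0},
    {"xyz":[-0.01,0,0],"spin":0},
    {"xyz":[-0.01,0,0],"spin":0},
    {"xyz":[-0.01,0,0],"spin":0},
    {"xyz":[-0.01,0,0],"spin":0},
  ],
)

```text
time: 17.0
tool_pos: [549.6, -267.3, 12.4]
tcp_rot: [3.142, 0.0, 3.054]
contact_force: [0.3, -1.4, 0.7]
grip_width: 0.4
finger_force: 0.5
```

Emit:
jog_arm(
  targets=[
    {"xyz":[-0.015,0,0],"spin":0},
    {"xyz":[-0.015,0,0],"spin":0},
    {"xyz":[-0.015,0,0],"spin":0},
    {"xyz":[-0.015,0,0],"spin":0},
    {"xyz":[-0.015,0,0],"spin":0},
    {"xyz":[-0.01,0,0],"spin":0},
    {"xyz":[-0.01,0,0],"spin":0},
    {"xyz":[-0.01,0,0],"spin":0},
    {"xyz":[-0.01,0,0],"spin":0},
    {"xyz":[-0.01,0,0],"spin":0},
  ],
)

```text
time: 18.25
tool_pos: [553.7, -267.5, 12.3]
tcp_rot: [3.14, -0.012, 3.054]
contact_force: [-23.7, -0.4, 15.0]
grip_width: 0.5
finger_force: 11.7
```

The stop was reached at x=553.7, where I predicted ~554. I'll back off and rise.

Emit:
jog_arm(
  targets=[
    {"xyz":[0.04,0,0],"spin":0},
    {"xyz":[0.04,0,0],"spin":0},
    {"xyz":[0.1,0,0],"spin":0},
    {"xyz":[0.25,0,0],"spin":0},
    {"xyz":[0.3,0,0],"spin":0},
    {"xyz":[0,0,-0.4],"spin":0},
    {"xyz":[0,0,-0.5],"spin":0},
    {"xyz":[0,0,-0.5],"spin":0},
    {"xyz":[0,0,-0.5],"spin":0},
    {"xyz":[0,0,-0.5],"spin":0},
  ],
)

```text
time: 19.5
tool_pos: [501.3, -262.8, 205.8]
tcp_rot: [3.142, 0.001, 3.054]
contact_force: [1.1, -0.3, -0.6]
grip_width: 0.5
finger_force: 0.0
```

Run:
```python
from h import *
a=bot.capture("top");b=bot.capture("side")
o=bot.get_obs();print(o["time"],o["tool_pos"].round(1),o["contact_force"].round(1))
cv2.imwrite("pics/t8.png",a);cv2.imwrite("pics/s8.png",b)
# handle pixels in side view: predicted for opening 0 and a few mm
for x in (565,570,575):
  print(x,[proj("side",[x-.086*0+(-.086)*0+0.086*y*1,-270+y,57]).round(1) for y in(-42,42)])
# brightness profile along the drawer axis, at handle mid, side view
for y in(-30,0,30):
  pr=[int(b[tuple(int(round(k)) for k in proj("side",[x,-270+y,57])[::-1])].astype(int).sum()) for x in range(540,610,3)]
  print(y,pr)
```

```text
19.6 [ 503.4 -264.3  209.3] [ 0.8 -0.1  0.6]
565 [array([307.5, 304. ]), array([293. , 266.8])]
570 [array([310.2, 303.2]), array([295.5, 266.1])]
575 [array([312.9, 302.4]), array([298. , 265.4])]
-30 [370, 379, 388, 385, 197, 207, 205, 216, 353, 485, 505, 439, 370, 441, 295, 301, 174, 189, 287, 148, 192, 166, 165, 164]
0 [370, 377, 382, 372, 362, 363, 352, 367, 360, 353, 492, 496, 365, 374, 372, 376, 320, 193, 172, 171, 179, 177, 178, 174]
30 [383, 399, 384, 373, 353, 362, 351, 356, 371, 303, 357, 515, 469, 317, 363, 379, 395, 358, 309, 168, 194, 172, 158, 182]
```

The handle's brightness peak is at x≈571, which matches home, so the drawer is shut. Next is the lid: I go over its edge (true z 225) to its far side.

Emit:
jog_arm(
  targets=[
    {"xyz":[0,0,-0.35],"spin":-0.63},
    {"xyz":[-0.2,0.62,0],"spin":0},
    {"xyz":[-0.2,0.62,0],"spin":0},
    {"xyz":[-0.2,0.62,0],"spin":0},
    {"xyz":[-0.2,0.62,0],"spin":0},
    {"xyz":[-0.2,0.62,0],"spin":0},
    {"xyz":[-0.2,0.62,0],"spin":0},
    {"xyz":[-0.2,0.62,0],"spin":0},
    {"xyz":[-0.2,0.62,0],"spin":0},
    {"xyz":[-0.2,0.62,0],"spin":0},
  ],
)

```text
time: 20.85
tool_pos: [656.4, 181.4, 231.3]
tcp_rot: [3.141, -0.001, 3.117]
contact_force: [0.5, 0.4, -0.3]
grip_width: 0.9
finger_force: 0.0
```

Emit:
jog_arm(
  targets=[
    {"xyz":[-0.18,0.62,0],"spin":0},
    {"xyz":[-0.18,0.6,0],"spin":0},
    {"xyz":[0,0,0],"spin":0},
    {"xyz":[0,0,0],"spin":0},
    {"xyz":[0,0,0],"spin":0},
    {"xyz":[0,0,0],"spin":0},
    {"xyz":[0,0,0],"spin":0},
    {"xyz":[0,0,0],"spin":0},
    {"xyz":[0,0,0],"spin":0},
    {"xyz":[0,0,0],"spin":0},
  ],
)

```text
time: 22.1
tool_pos: [687.5, 276.5, 232.5]
tcp_rot: [3.142, 0.0, 3.117]
contact_force: [0.7, -0.3, 0.1]
grip_width: 0.7
finger_force: 0.0
```

Run:
```python
from h import *
a=bot.capture("side");p=bot.get_obs()["tool_pos"];print(p,bot.get_obs()["contact_force"])
# lid arc plan in reported z, offset 40, s=145
prev=None
for a_ in [1.10,1.03,.95,.85,.75,.65,.55,.45,.35,.25,.15,.08,.04,0]:
    s=145;x=723-s*np.cos(a_)+8*np.sin(a_)+9.5; z=75.5+s*np.sin(a_)+8*np.cos(a_)-40
    q=np.array([x,z]); print(a_,q.round(1),None if prev is None else ((q-prev)/80).round(3)); prev=q
```

```text
[687.51228058 276.53374104 232.39359148] [-0.03146875  0.55204101 -0.2816572 ]
1.1 [673.9 168.4] None
1.03 [664.7 163.9] [-0.114 -0.055]
0.95 [654.7 158.1] [-0.126 -0.073]
0.85 [642.8 149.7] [-0.148 -0.105]
0.75 [631.9 140.2] [-0.137 -0.119]
0.65 [621.9 129.6] [-0.124 -0.132]
0.55 [613.1 118.1] [-0.111 -0.144]
0.45 [605.4 105.8] [-0.096 -0.154]
0.35 [599.   92.7] [-0.08  -0.163]
0.25 [594.   79.1] [-0.063 -0.17 ]
0.15 [590.3  65.1] [-0.046 -0.176]
0.08 [588.6  55.1] [-0.022 -0.125]
0.04 [587.9  49.3] [-0.008 -0.072]
0 [587.5  43.5] [-0.005 -0.072]
```

Emit:
jog_arm(
  targets=[
    {"xyz":[0,0,0.2],"spin":0},
    {"xyz":[0,0,0.2],"spin":0},
    {"xyz":[0,0,0.2],"spin":0},
    {"xyz":[0,0,0.2],"spin":0},
    {"xyz":[0.06,0,0.02],"spin":0},
    {"xyz":[0.06,0,0.02],"spin":0},
    {"xyz":[0.06,0,0.02],"spin":0},
    {"xyz":[0.06,0,0.03],"spin":0},
    {"xyz":[0.05,0,0.03],"spin":0},
    {"xyz":[0.05,0,0.03],"spin":0},
  ],
)

```text
time: 23.4
tool_pos: [660.4, 277.3, 157.0]
tcp_rot: [3.141, 0.001, 3.117]
contact_force: [0.9, -0.1, 2.4]
grip_width: 0.2
finger_force: 1.2
```

Emit:
jog_arm(
  targets=[
    {"xyz":[0.05,0,0.035],"spin":0},
    {"xyz":[0.05,0,0.035],"spin":0},
    {"xyz":[0.05,0,0.035],"spin":0},
    {"xyz":[0.05,0,0.04],"spin":0},
    {"xyz":[0.05,0,0.04],"spin":0},
    {"xyz":[0.05,0,0.045],"spin":0},
    {"xyz":[0.05,0,0.045],"spin":0},
    {"xyz":[0.04,0,0.04],"spin":0},
    {"xyz":[0.04,0,0.04],"spin":0},
    {"xyz":[0.04,0,0.04],"spin":0},
  ],
)

```text
time: 24.65
tool_pos: [622.7, 277.9, 124.6]
tcp_rot: [-3.141, 0.0, 3.117]
contact_force: [1.9, 0.4, 0.3]
grip_width: 0.4
finger_force: 0.9
```

Contact confirmed; I continue along the arc.

Emit:
jog_arm(
  targets=[
    {"xyz":[0.04,0,0.04],"spin":0},
    {"xyz":[0.04,0,0.045],"spin":0},
    {"xyz":[0.04,0,0.045],"spin":0},
    {"xyz":[0.035,0,0.045],"spin":0},
    {"xyz":[0.035,0,0.05],"spin":0},
    {"xyz":[0.03,0,0.05],"spin":0},
    {"xyz":[0.03,0,0.05],"spin":0},
    {"xyz":[0.025,0,0.05],"spin":0},
    {"xyz":[0.025,0,0.05],"spin":0},
    {"xyz":[0.02,0,0.05],"spin":0},
  ],
)

```text
time: 25.9
tool_pos: [597.1, 278.7, 86.6]
tcp_rot: [3.141, 0.0, 3.117]
contact_force: [1.3, -0.5, 1.2]
grip_width: 0.5
finger_force: 0.8
```

Emit:
jog_arm(
  targets=[
    {"xyz":[0.02,0,0.05],"spin":0},
    {"xyz":[0.02,0,0.05],"spin":0},
    {"xyz":[0.01,0,0.05],"spin":0},
    {"xyz":[0.01,0,0.04],"spin":0},
    {"xyz":[0.01,0,0.04],"spin":0},
    {"xyz":[0.01,0,0.04],"spin":0},
    {"xyz":[0,0,0.03],"spin":0},
    {"xyz":[0,0,0.03],"spin":0},
    {"xyz":[0,0,0.02],"spin":0},
    {"xyz":[0,0,0.02],"spin":0},
  ],
)

```text
time: 27.15
tool_pos: [590.6, 278.8, 57.1]
tcp_rot: [-3.142, -0.0, 3.117]
contact_force: [-1.9, 0.4, 1.5]
grip_width: 0.6
finger_force: 0.9
```

Emit:
jog_arm(
  targets=[
    {"xyz":[0,0,0.015],"spin":0},
    {"xyz":[0,0,0.015],"spin":0},
    {"xyz":[0,0,0.015],"spin":0},
    {"xyz":[0,0,0.015],"spin":0},
    {"xyz":[0,0,0.01],"spin":0},
    {"xyz":[0,0,0.01],"spin":0},
    {"xyz":[0,0,0.01],"spin":0},
    {"xyz":[0,0,0.01],"spin":0},
    {"xyz":[0,0,0.01],"spin":0},
    {"xyz":[0,0,0.01],"spin":0},
  ],
)

```text
time: 28.4
tool_pos: [590.8, 278.8, 47.6]
tcp_rot: [3.142, 0.0, 3.117]
contact_force: [-1.3, 0.2, 2.7]
grip_width: 0.6
finger_force: 0.9
```

Emit:
jog_arm(
  targets=[
    {"xyz":[0,0,0.01],"spin":0},
    {"xyz":[0,0,0.01],"spin":0},
    {"xyz":[0,0,0.01],"spin":0},
    {"xyz":[0,0,0.01],"spin":0},
    {"xyz":[0,0,0.01],"spin":0},
    {"xyz":[0,0,0],"spin":0},
    {"xyz":[0,0,0],"spin":0},
    {"xyz":[0,0,0],"spin":0},
    {"xyz":[0,0,0],"spin":0},
    {"xyz":[0,0,0],"spin":0},
  ],
)

```text
time: 29.65
tool_pos: [591.0, 278.9, 46.8]
tcp_rot: [3.141, 0.002, 3.117]
contact_force: [-8.3, -3.7, 18.7]
grip_width: 0.3
finger_force: 9.8
```

Firm stop at reported z 46.8, i.e. true 83.5 with the ~37 mm offset. The lid is shut, so I lift off and clear the view.

Emit:
jog_arm(
  targets=[
    {"xyz":[0,0,-0.03],"spin":0},
    {"xyz":[0,0,-0.05],"spin":0},
    {"xyz":[0,0,-0.2],"spin":0},
    {"xyz":[0,0,-0.5],"spin":0},
    {"xyz":[0,0,-0.6],"spin":0},
    {"xyz":[0,0,-0.6],"spin":0},
    {"xyz":[0.5,0,0],"spin":0},
    {"xyz":[0.5,0.1,0],"spin":0},
    {"xyz":[0.5,0.2,0],"spin":0},
    {"xyz":[0.5,0.2,0],"spin":0},
  ],
)

```text
time: 30.9
tool_pos: [430.8, 323.2, 203.0]
tcp_rot: [3.141, 0.001, 3.116]
contact_force: [-0.2, -0.5, -0.1]
grip_width: 0.7
finger_force: 0.0
```

Run:
```python
from h import *
a=bot.capture("top");b=bot.capture("side")
C=np.hstack([cv2.resize(a,(400,600)) if 0 else cv2.copyMakeBorder(cv2.resize(a[60:280,40:430],(400,226),interpolation=cv2.INTER_CUBIC),0,374,0,0,cv2.BORDER_CONSTANT),cv2.copyMakeBorder(cv2.resize(b[60:360,150:470],(400,375),interpolation=cv2.INTER_CUBIC),0,225,0,0,cv2.BORDER_CONSTANT)])
cv2.imwrite("pics/c9.png",C);o=bot.get_obs();print(o["time"],o["tool_pos"],o["contact_force"])
```

```text
31.0 [428.70075043 324.31031082 203.35584315] [-0.03452508 -0.23567193 -0.22309921]
```

View pics/c9.png

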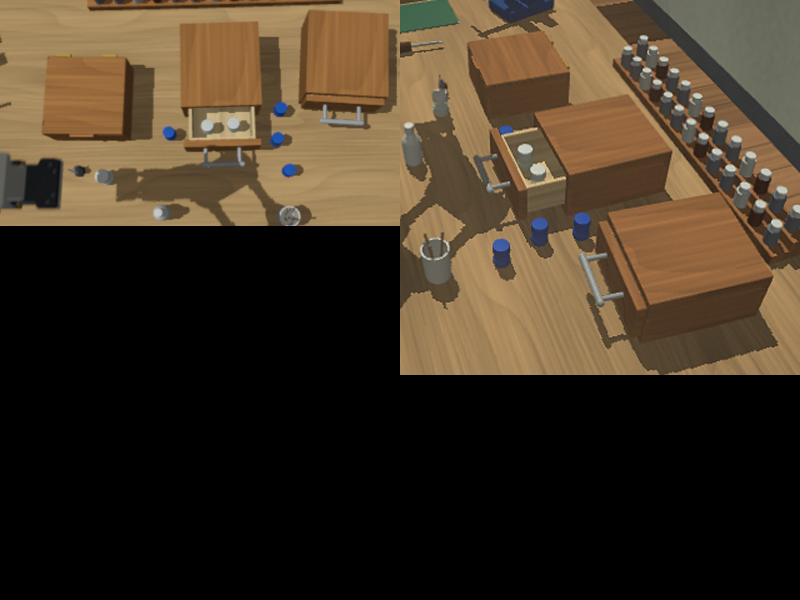

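The lid is flat, the figure drawer looks shut, and the pots and bystanders have not moved. Last, a numeric check of the drawer's opening against the unit.

Run:
```python
from h import *
from scipy.optimize import least_squares
Ta=lambda x,y:np.array([x/3.3+325,y/3.3+60])
def rot(p,t): c,s=np.cos(t[2]),np.sin(t[2]); return np.array([t[0]+c*p[0]-s*p[1],t[1]+s*p[0]+c*p[1],p[2]])
m=[(Ta(45,298),[-85,85,95]),(Ta(308,313),[-85,-85,95]),(Ta(53,33),[100,85,95]),(Ta(310,43),[100,-85,95])]
r=least_squares(lambda t:np.concatenate([proj("top",rot(p,t))-u for u,p in m]),[710,-270,0],x_scale=[10,10,.1]);t=r.x;print(t.round(3),r.fun.round(1))
a=bot.capture("top");g=a.astype(int)
# handle bar: bright, grey; profile along unit x at z=57
for y in(-25,0,25):
    pr=[]
    for op in np.arange(-12,20,2.):
        u,v=proj("top",rot([-135-op,y,57],t)); c=cv2.getRectSubPix(a,(1,1),(u,v))[0,0].astype(int); pr.append((int(op),int(c[0])))
    print(y,pr)
```

```text
[ 7.02683e+02 -2.81930e+02 -8.60000e-02] [-0.2  0.   0.4 -0.1 -0.  -0.2 -0.2  0.4]
-25 [(-12, 91), (-10, 93), (-8, 104), (-6, 136), (-4, 153), (-2, 155), (0, 146), (2, 116), (4, 79), (6, 54), (8, 49), (10, 59), (12, 88), (14, 89), (16, 87), (18, 87)]
0 [(-12, 92), (-10, 93), (-8, 110), (-6, 134), (-4, 152), (-2, 155), (0, 146), (2, 123), (4, 76), (6, 53), (8, 50), (10, 69), (12, 89), (14, 92), (16, 91), (18, 86)]
25 [(-12, 89), (-10, 90), (-8, 98), (-6, 133), (-4, 152), (-2, 154), (0, 144), (2, 116), (4, 72), (6, 48), (8, 54), (10, 77), (12, 86), (14, 90), (16, 91), (18, 91)]
```

The handle is centred at opening ≈ -2 ± 2 mm, which is fully home. I'll hand in.

```bash
python3 -c "
from plant import bot
print(bot.close_job())"
```

```text
the job is handed in; nothing more can be done
None
```

I pushed the figure drawer fully home and then the box lid flat shut, left the paint-pot drawer open and the bystanders unmoved, and handed the job in at about 31 s; the first push missed, as the fingers ran about 36 mm higher than reported and passed above the drawer face without contact, and I could not see the figures once the drawer and lid were shut.

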